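Clear the stop plate and set the length stop to its click

ROBOT

A 6-joint arm with a two-finger parallel gripper is mounted at the origin on the work surface. World frame = base frame: x ahead of the robot, y to its left, z up, the work surface at z = 0. Lengths are in m, angles in degrees, forces in N, time in s.
With the tool pointing down it reaches from about 0.3 to 0.75 m from the base axis. Payload 8.5 kg.
Tool frame: the origin (TCP) lies at the very end of the fingers, on their centre line; the grasp point (between the pads) lies 19 mm behind it; x points along the fingers, y is the direction in which the jaws open and shut, and the axes are right-handed (so a half turn about x gives the same grasp; the last joint's range is limited). The gripper opens to 88 mm and grips with 3 to 60 N. Pads are 18 mm wide; open, the fingers measure 123 mm over their backs; the gripper's body (75 mm by 187 mm) begins 45 mm behind the grasp point.
Start: joints at [-75.59, 21.807, 74.336, -0, 83.858, -12.336], TCP at [0.248, -0.491, 0.239] pointing down, gripper open.
Joint ranges: [-178.18, 178.18], [-50.72, 133.34], [12.68, 142.11], [-81.47, 261.47], [9.98, 163.14], [-165.26, 165.26]. Speed limits (degrees/s): [136.94, 136.94, 180, 180, 180, 180].

INTERFACE

Orientations are given as a 3x3 rotation matrix whose columns are the frame's x, y, z axes.
In Python, from rig import readout, vision, job gives the robot as it stands.
- The arm moves only by the tool jog_arm, never from a script. Its argument "series" is a list of rows, each a list of 3 entries, a list of its own where there are three numbers: the shift along the tool's x, y, z in mm, then the turn, a rotation vector about the tool's x, y, z in degrees, then the finger opening in mm, from 0 to 88.1. In form: [[[x, y, z], [ax, ay, az], grip], ...]. A call has 1 to 10 rows; each row is the pose to reach, as a shift and turn from the pose commanded when the call began, along the tool's axes at that moment; what a row does not reach only later rows make up. A row lasts 1/12 s, in which the tool goes at most 41.7 mm and 7.16 degrees, less where a joint would pass 70% of its speed; a pose out of reach is approached as far as the arm can. A call with a gripper value outside its range is refused whole. The fingers move at their own pace and stop on an object; "force" is the grip in N (left out, the last holds). Time passes only in rows, so rows that repeat a pose let the fingers close. It gives the time, the measured TCP pose, the force and the opening at its end, in the units of the state.
- readout.observe(): the state, without advancing time (a new reading comes with each control period).
- vision.grab_frame(name): name is "side" or "top" or "wrist"; returns a dict with "frame" (384x512x3 uint8, red, green, blue), "mtx" (3x3 intrinsics, pixels), "origin" and "rotation" of the camera in the world; the wrist camera has in their place "hand_eye" (4x4, takes a point from camera to tool coordinates, whose origin is the TCP and whose axes are the tool frame's). Camera axes: x right, y up, looking along -z (the intrinsics and any distortion apply to the point x, -y, -z); pixel columns grow to the right and rows downward; lengths in m; the calibration is good to about 2 mm. A picture is of the moment at which its call begins: read the wrist's pose just before it. There is no depth.
- job.finish_job(): hands the job in, once; it reports no verdict.
The state is a dict: "time": time; "joints": joint angles; "dq": joint speeds; "effort": joint torques, N m; "position": TCP position; "eef_rot": TCP orientation; "wrist_force": force on the tool from outside, world axes, zero at the start; "wrist_torque": the same for the moment, N m; "width": finger opening in m.
Only numpy, scipy, OpenCV 4.12 (cv2) and the standard library are available. Lean on these libraries where they do the work, as an engineer would, in place of code of your own. Each camera call takes 0.05 s, during which the arm holds its last target.

TASK

On the length-stop rail, draw the aluminium stop plate straight up out of its two grooved posts and put it inside the grey tray. Then take the carriage by its upright black grip and slide it along the rail, past the posts, until its spring ball clicks into the notch of the steel index strip; do not run on past the notch. Finish still holding the carriage by its grip, still and seated in the notch, and leave the screwdriver, bowl and roller where they are.

Things in the scene. Friction and masses are not known exactly. Their poses are not given: they have to be found in the camera images.
- rail: Length-stop rail, fixed: grey deck 128 x 390 x 12 mm on the bench with a low steel guide bar; the carriage starts near its -y end and travels along +y, the deck's long side. Origin on the bench under the deck's middle, z up. Dark stops 34 mm high close both ends.
- posts (a point): Midway between the two dark grooved posts astride the track, level with their tops (52 mm above the bench), 60 mm to -y of the rail's middle; axes as the rail's. The posts stand 42 to 59 mm to either side along x, so the carriage passes between them. Their grooves are 10.5 mm wide along y, run straight up, are open at the top and have a floor 24 mm above the bench.
- plate: Aluminium stop plate, 100 mm wide (x) x 8 mm thick (y) x 105 mm high (z), about 0.23 kg. Origin at the middle of its lower edge. It starts upright in the grooves of the posts, across the track, blocking the carriage: lower edge 24 mm and upper edge 129 mm above the bench, 28 mm of it in the grooves, axes parallel to the rail's.
- plate_edge (a point): Middle of the plate's upper edge, 105 mm above its origin; axes as the plate's. Grip across the 8 mm thickness (y) near this edge.
- plate_middle (a point): Centre of the plate, 52.5 mm above its origin; axes as the plate's.
- tray: Open grey plastic tray, loose, 0.7 kg, outside 200 (x) x 170 (y) x 40 mm high, wall and floor 5 mm. Origin at the centre of its underside.
- carriage: Carriage: aluminium block 60 (x) x 54 (y, along travel) mm, 24 to 40 mm above the bench, with an upright black grip 30 (x) x 24 (y) mm in its middle, 40 to 90 mm above the bench. Origin at bench level under its middle; axes as the rail's. It only slides along the rail's y, with about 2 N of drag. A spring ball under it, 24 mm to +x of its middle, drops into the notch.
- carriage_grip (a point): Point in the middle of the carriage's black grip at a good height to hold it, 73 mm above the bench, 17 mm below the grip's top; axes as the rail's. Straight above the carriage's origin.
- notch (a point): Middle of the notch, a 10 mm gap in the steel index strip (14 mm wide, 70 mm long, top 21 mm above the bench) on the deck beyond the posts, at a new place each time; axes as the rail's. A brass screw head 25 mm to +x marks it. Seated: the carriage's origin has the notch's y. Within 5 mm the ball is drawn in; then about 9 N is needed to push it out either way.
- screwdriver: Bystander: screwdriver, 170 mm long, lying on the bench near the robot.
- bowl: Bystander: small black bowl, 110 mm across, 40 mm high, beyond the tray.
- roller: Bystander: dark grey roller standing on end, 90 mm across, 87 mm high, beyond the rail.
There are look-alikes about, which are no part of the job. There is more than one size of the plate; the one meant has the size given above.

How it is judged (in metres and radians):
On the way, in this order (a step that is already met when the one before it is completed fails the run):
1. the plate is held clear above the posts (z of plate in the frame of rail above 0.055 m and contact force between the fingers and plate above 1 N), for 0.1 s.
2. the plate is let go inside the tray (x of plate_middle in the frame of tray between -0.1 and 0.1 m and y of plate_middle in the frame of tray between -0.085 and 0.085 m and z of plate_middle in the frame of tray below 0.065 m and contact force between the fingers and plate below 0.2 N), for 0.2 s.
At the end, for the whole second after the job is handed in: The fingers still hold the carriage (more than 2 N), which stands still within 3 mm of the notch along the rail; the plate rests in the tray, its centre within the tray's outline and less than 65 mm above the tray's underside (y of carriage in the frame of notch between -0.003 and 0.003 m and linear speed of carriage below 0.005 m/s and contact force between the fingers and carriage above 2 N and x of plate_middle in the frame of tray between -0.1 and 0.1 m and y of plate_middle in the frame of tray between -0.085 and 0.085 m and z of plate_middle in the frame of tray below 0.065 m and contact force between plate and tray above 0.5 N and linear speed of plate below 0.02 m/s); the arm keeps its last pose, push and grip.
It fails at once if the carriage ran more than 15 mm past the notch (y of carriage in the frame of notch above 0.015 m).
It fails at once if a bystander was disturbed (moved over 30 mm) (distance of any of screwdriver, bowl, roller from where it was at the start of the episode above 0.03 m).
It also fails if it takes over 67 s, if anything falls off the work surface, if the arm or the gripper's body presses on something with over 40 N, if the wrist force passes 120 N, or if a joint passes its speed limit or range.

## Working session

There is one attempt and no reset: what is moved stays moved. The work goes in short steps, Python scripts to look and compute and a tool call to move; the robot and the scene stay as the last step left them, time stands still between calls to the robot, and variables do not carry over. Pictures are saved under pics/ and viewed, and the job is handed in when it is done.

Besides the shell and the picture viewer there is one more tool, called by a JSON object that holds its "fn" and its "kwargs", one argument or row to a line. jog_arm: Moves the arm, as the interface text tells. Its arguments: {"type":"object","properties":{"series":{"type":"array"},"force":{"type":"number"}},"required":["series"]}

```bash
ls; mkdir -p pics; python3 - <<'E'
from rig import readout, vision, job
import cv2, numpy as np, json
print(readout.observe())
for n in ["side","top","wrist"]:
    f=vision.grab_frame(n)
    cv2.imwrite(f"pics/{n}0.png",f["frame"][:,:,::-1])
    print(n,{k:np.round(v,4).tolist() for k,v in f.items() if k!="frame"})
E
```

```text
pics
{'time': 0.0, 'joints': array([-7.55899875e+01,  2.18409519e+01,  7.43855063e+01,  4.84508017e-04,
        8.38579885e+01, -1.23352688e+01]), 'dq': array([-0.05369245,  0.05389588, -0.01829915, -0.03995885,  0.02848181,
       -0.00098242]), 'effort': array([-2.19442612e-03, -4.37932920e+01, -2.24560565e+01,  7.12689618e-02,
        3.52704932e-02, -1.20680129e-04]), 'position': array([ 0.24744502, -0.49087294,  0.2381337 ]), 'eef_rot': array([[-3.58643266e-04,  4.50023826e-01, -8.93016477e-01],
       [ 1.42959567e-03, -8.93015391e-01, -4.50023853e-01],
       [-9.99998914e-01, -1.43805051e-03, -3.23078158e-04]]), 'wrist_force': array([ 0.220899  , -0.30666622, -0.19317312]), 'wrist_torque': array([-0.02048553, -0.0309984 ,  0.01983327]), 'width': 0.0879384149378302}
side {'mtx': [[348.4263, 0.0, 256.9307], [0.0, 348.4263, 190.9983], [0.0, 0.0, 1.0]], 'origin': [0.2443, 0.5548, 0.5895], 'rotation': [[-0.8686, 0.2762, -0.4113], [-0.4952, -0.5132, 0.701], [-0.0174, 0.8126, 0.5826]]}
top {'mtx': [[361.8295, 0.0, 260.3758], [0.0, 361.8295, 188.1268], [0.0, 0.0, 1.0]], 'origin': [0.439, 0.0047, 1.0813], 'rotation': [[0.0032, 0.9887, -0.1502], [-0.9996, -0.0011, -0.0285], [-0.0283, 0.1502, 0.9882]]}
wrist {'mtx': [[332.6913, 0.0, 257.8474], [0.0, 332.6913, 189.9435], [0.0, 0.0, 1.0]], 'hand_eye': [[-0.0004, 0.2687, -0.9632, -0.1472], [1.0, -0.0002, -0.0005, -0.0008], [-0.0003, -0.9632, -0.2687, -0.0678], [0.0, 0.0, 0.0, 1.0]]}
```

View pics/top0.png

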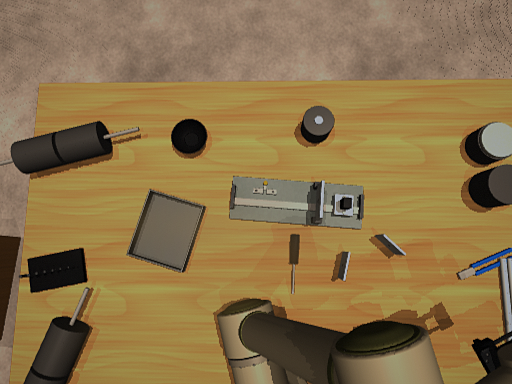

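View pics/side0.png

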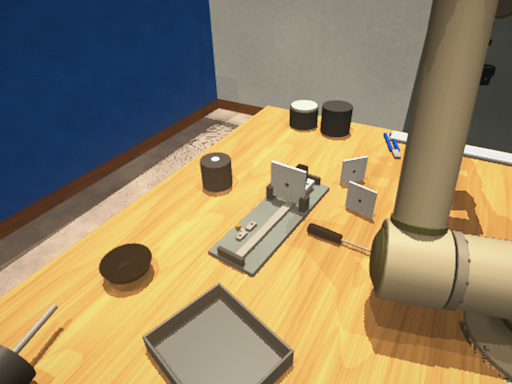

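View pics/wrist0.png

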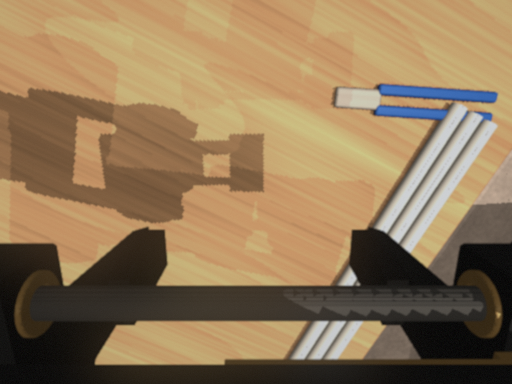

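Top view: rail at (297,202), with the plate in its posts at about (317,202) and the carriage at (346,205). The tray is at (167,231). Possible confusions for the plate are the loose plates at (343,265) and (389,244) in the top view, seen at (361,200) and (353,170) in the side view. The one meant stands in the posts: top (317,202), side (289,183). I'll check that with close crops.

```bash
python3 - <<'E'
import cv2
t=cv2.imread("pics/top0.png"); s=cv2.imread("pics/side0.png")
cv2.imwrite("pics/ct.png",cv2.resize(t[165:240,220:375],None,fx=5,fy=5,interpolation=cv2.INTER_CUBIC))
cv2.imwrite("pics/cs.png",cv2.resize(s[150:275,205:345],None,fx=4.8,fy=4.8,interpolation=cv2.INTER_CUBIC))
cv2.imwrite("pics/ctray.png",cv2.resize(t[180:280,115:215],None,fx=5,fy=5,interpolation=cv2.INTER_CUBIC))
E
```

```text
(no output)
```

View pics/ct.png

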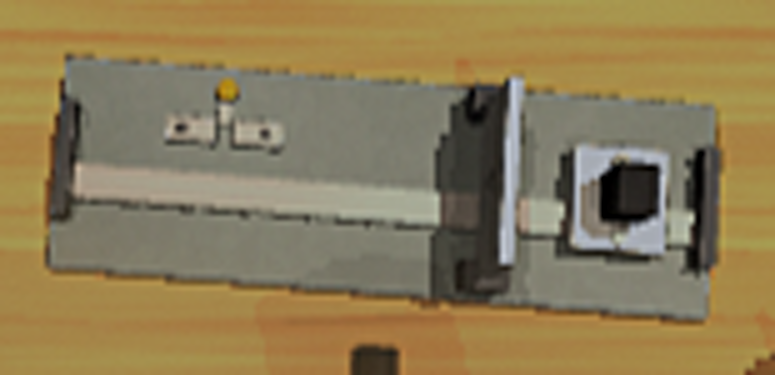

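View pics/cs.png

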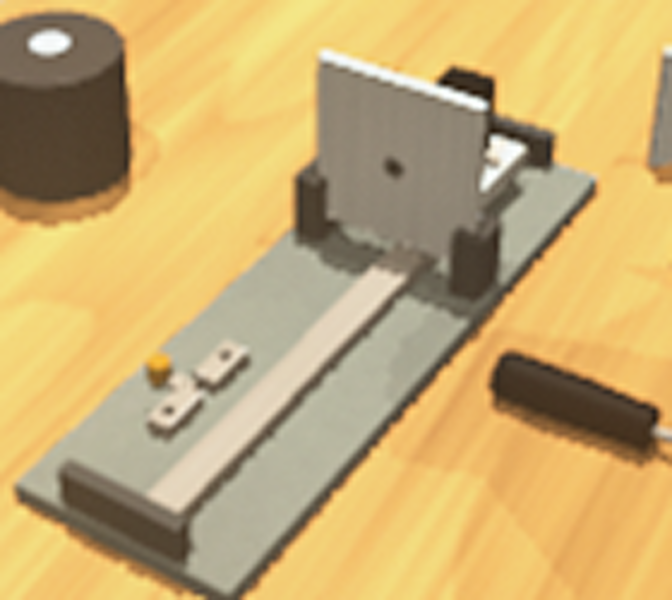

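View pics/ctray.png

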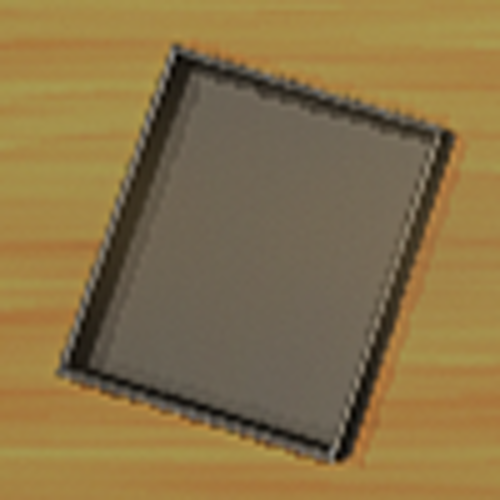

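```bash
cat > h.py <<'E'
import numpy as np
from rig import readout, vision
K={'top':(361.8295,260.3758,188.1268),'side':(348.4263,256.9307,190.9983)}
O={'top':np.array([.439,.0047,1.0813]),'side':np.array([.2443,.5548,.5895])}
R={'top':np.array([[0.0032,0.9887,-0.1502],[-0.9996,-0.0011,-0.0285],[-0.0283,0.1502,0.9882]]),
'side':np.array([[-0.8686,0.2762,-0.4113],[-0.4952,-0.5132,0.701],[-0.0174,0.8126,0.5826]])}
def ray(c,u,v):
    f,cx,cy=K[c]; d=R[c]@np.array([(u-cx)/f,-(v-cy)/f,-1]); return O[c],d/np.linalg.norm(d)
def onz(c,u,v,z):
    o,d=ray(c,u,v); return o+d*(z-o[2])/d[2]
def tri(a,b):
    o1,d1=ray(*a);o2,d2=ray(*b)
    t=np.linalg.lstsq(np.stack([d1,-d2],1),o2-o1,rcond=None)[0]
    p,q=o1+t[0]*d1,o2+t[1]*d2; return (p+q)/2,np.linalg.norm(p-q)
def tc(cx,cy): return 220+(cx+.5)/5-.5,165+(cy+.5)/5-.5
def sc(cx,cy): return 205+(cx+.5)/4.8-.5,150+(cy+.5)/4.8-.5
def rc(cx,cy): return 115+(cx+.5)/5-.5,180+(cy+.5)/5-.5
E
python3 - <<'E'
from h import *
np.set_printoptions(precision=4,suppress=True)
C=np.array([onz('top',*tc(*p),.012) for p in [(68,57),(717,105),(707,320),(48,268)]])
print("deck",C,C.mean(0)); 
e=[np.linalg.norm(C[i]-C[(i+1)%4]) for i in range(4)];print(e)
yd=(C[0]+C[3]-C[1]-C[2])[:2]; yaw=np.degrees(np.arctan2(-yd[0],yd[1]));print('yaw',yaw)
cs=[(18,490),(595,185),(235,598)]
S=np.array([onz('side',*sc(*p),.012) for p in cs]);print("side deck +x+y, -x-y?, -x+y",S)
P=[onz('top',*tc(*p),.129) for p in [(516,78),(507,265)]];print("plate top",P,np.mean(P,0),np.linalg.norm(P[0]-P[1]))
P=[onz('side',*sc(*p),.129) for p in [(320,55),(487,103)]];print("plate side",P,np.mean(P,0))
print("tri",tri(('top',*tc(516,78)),('side',*sc(320,55))),tri(('top',*tc(507,265)),('side',*sc(487,103))))
print('notch',onz('top',*tc(224,132),.021),onz('side',*sc(186,384),.021),'screw',onz('top',*tc(228,90),.02),onz('side',*sc(158,368),.02))
print('strip ends',onz('top',*tc(165,130),.021),onz('top',*tc(285,135),.021))
print('grip top',onz('top',*tc(636,190),.09))
T=np.array([onz('top',*rc(*p),.04) for p in [(175,47),(447,132),(343,460),(65,372)]]);print('tray',T,T.mean(0),[np.linalg.norm(T[i]-T[(i+1)%4]) for i in range(4)])
c=C.mean(0); y=np.array([-np.sin(np.radians(yaw)),np.cos(np.radians(yaw))]);print('posts pred',c[:2]-.06*y)
E
```

```text
deck [[ 0.6386  0.1176  0.012 ]
 [ 0.6088 -0.2693  0.012 ]
 [ 0.4818 -0.2586  0.012 ]
 [ 0.5116  0.1276  0.012 ]] [ 0.5602 -0.0707  0.012 ]
[np.float64(0.3880141231837076), np.float64(0.12748282623501228), np.float64(0.3872903894407799), np.float64(0.12739232621339253)]
yaw -4.4092931911373805
side deck +x+y, -x-y?, -x+y [[ 0.6318  0.1206  0.012 ]
 [ 0.4785 -0.2494  0.012 ]
 [ 0.5074  0.1281  0.012 ]]
plate top [array([ 0.6049, -0.1338,  0.129 ]), array([ 0.5055, -0.1269,  0.129 ])] [ 0.5552 -0.1304  0.129 ] 0.09961559334447846
plate side [array([ 0.6024, -0.1317,  0.129 ]), array([ 0.5048, -0.1294,  0.129 ])] [ 0.5536 -0.1305  0.129 ]
tri (array([ 0.6046, -0.1344,  0.1271]), np.float64(0.0014007804391965853)) (array([ 0.5047, -0.1269,  0.1305]), np.float64(0.0015646606179744733))
notch [0.5915 0.0233 0.021 ] [0.595  0.0262 0.021 ] screw [0.6169 0.021  0.02  ] [0.6146 0.0217 0.02  ]
strip ends [0.5928 0.0583 0.021 ] [ 0.5897 -0.0128  0.021 ]
grip top [ 0.5493 -0.2035  0.09  ]
tray [[0.595  0.3602 0.04  ]
 [0.545  0.1983 0.04  ]
 [0.3585 0.2525 0.04  ]
 [0.4069 0.4144 0.04  ]] [0.4764 0.3064 0.04  ] [np.float64(0.16945212666163334), np.float64(0.19413736375175822), np.float64(0.16901434015555106), np.float64(0.19578311077898886)]
posts pred [ 0.5556 -0.1305]
```

The crops show the chosen plate sitting in its posts, and the two views agree to about 2 mm: the edge is 100 mm long, and the deck prediction gives (0.5556, -0.1305). Now I'll plan the approach.

```bash
cat >> h.py <<'E'
from scipy.spatial.transform import Rotation as Ro
def plan(pos,yaw):
    """yaw: tool y = -(frame y) of frame with that yaw"""
    s=readout.observe(); R0=s['eef_rot'];c,sn=np.cos(np.radians(yaw)),np.sin(np.radians(yaw))
    Rt=np.array([[0,sn,-c],[0,-c,-sn],[-1,0,0]]).astype(float)
    print('t',s['time'],'pos',np.round(s['position'],4),'w',s['width'],'F',np.round(s['wrist_force'],1),'j',np.round(s['joints'],1))
    print('shift mm',np.round(R0.T@(np.array(pos)-s['position'])*1000,1),'turn',np.round(Ro.from_matrix(R0.T@Rt).as_rotvec(degrees=True),2))
E
python3 - <<'E'
from h import *
plan([.555,-.1305,.18],-4.4)
E
```

```text
t 0.15 pos [ 0.2474 -0.491   0.2383] w 0.08828268154815995 F [-0.8 -0.1  0.3] j [-75.6  21.8  74.4  -0.   83.9 -12.3]
shift mm [  58.6 -183.4 -436.9] turn [3.115e+01 1.000e-02 6.000e-02]
```

{"fn": "jog_arm", "kwargs": {
  "series": [
    [[0,-15,-36],[3.1,0,0],60],
    [[0,-30,-72],[6.2,0,0],60],
    [[0,-45,-108],[9.3,0,0],60],
    [[10,-61,-145],[12.4,0,0],60],
    [[20,-76,-182],[15.5,0,0],60],
    [[30,-91,-218],[18.6,0,0],60],
    [[35,-107,-255],[21.7,0,0],60],
    [[40,-122,-291],[24.8,0,0],60],
    [[45,-138,-328],[27.9,0,0],60],
    [[50,-153,-364],[31.1,0,0],60]
  ]
}}

```text
time: 0.98
position: [0.5046, -0.1888, 0.1884]
eef_rot: [[-0.0, -0.079, -0.997], [0.0, -0.997, 0.079], [-1.0, -0.0, 0.0]]
wrist_force: [0.4, -1.2, 0.1]
width: 0.0602
```

```bash
python3 - <<'E'
from h import *
plan([.555,-.1305,.18],-4.4)
E
```

```text
t 0.9833 pos [ 0.5046 -0.1888  0.1884] w 0.060193753929305566 F [ 0.4 -1.2  0.1] j [-33.1  23.1  81.    0.   75.9  61.4]
shift mm [  8.4 -62.  -45.7] turn [-0.1   0.02  0.01]
```

{"fn": "jog_arm", "kwargs": {
  "series": [
    [[3,-31,-23],[0,0,0],50],
    [[8,-62,-46],[0,0,0],50],
    [[8,-62,-46],[0,0,0],50],
    [[8,-62,-46],[0,0,0],50]
  ]
}}

```text
time: 1.32
position: [0.5547, -0.1309, 0.18]
eef_rot: [[-0.001, -0.073, -0.997], [0.0, -0.997, 0.073], [-1.0, -0.0, 0.001]]
wrist_force: [-0.1, -0.3, -0.4]
width: 0.0502
```

```bash
python3 - <<'E'
from h import *
import cv2
plan([.555,-.1305,.094],-4.4)
for n in ['wrist','side','top']:
    f=vision.grab_frame(n); cv2.imwrite(f'pics/{n}1.png',f['frame'][:,:,::-1])
s=cv2.imread('pics/side1.png')
w=cv2.imread('pics/wrist1.png')
cv2.imwrite('pics/m1.png',np.hstack([cv2.resize(s[90:240,205:345],(448,480)),cv2.resize(w,(350,262)).__class__ and cv2.copyMakeBorder(cv2.resize(w,(350,262)),0,218,0,0,0)]))
E
```

```text
t 1.3167 pos [ 0.5547 -0.1309  0.18  ] w 0.05016108526670648 F [-0.1 -0.3 -0.4] j [-25.2  26.6  76.7  -0.   76.9  69. ]
shift mm [86.  -0.4 -0.3] turn [0.23 0.07 0.02]
```

View pics/m1.png

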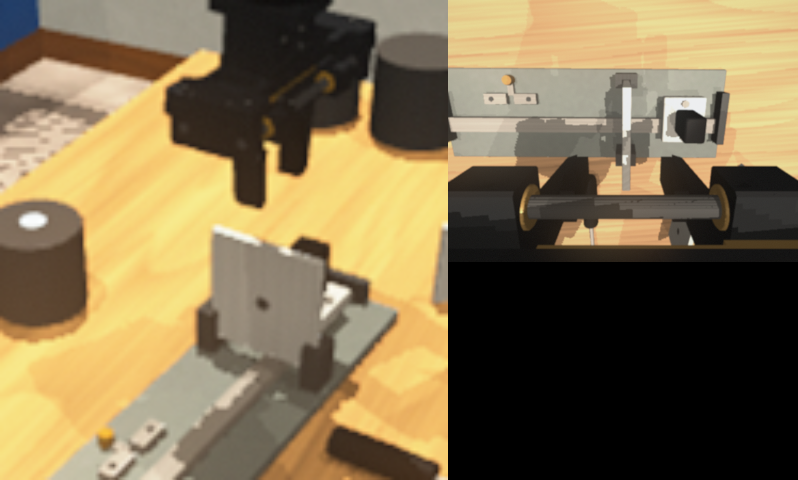

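View pics/wrist1.png

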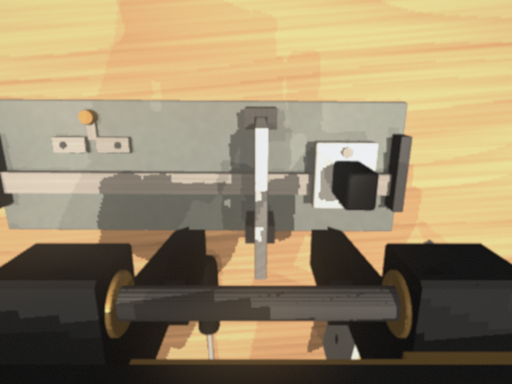

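Wrist view: the plate edge is centred at column 261, midway between the fingers. The notch is at (93,145), the screw at (86,117) and the grip top at (352,172). I'll compute positions from this view as a check.

```bash
cat >> h.py <<'E'
HE=np.array([[-0.0004,0.2687,-0.9632,-0.1472],[1,-0.0002,-0.0005,-0.0008],[-0.0003,-0.9632,-0.2687,-0.0678],[0,0,0,1]])
def wz(u,v,z,pos,Rt):
    d=Rt@HE[:3,:3]@np.array([(u-257.8474)/332.6913,-(v-189.9435)/332.6913,-1]); o=Rt@HE[:3,3]+pos
    return o+d*(z-o[2])/d[2]
def rail(p,c=np.array([.5602,-.0707]),yaw=-4.4):
    a=np.radians(yaw);d=np.array(p)[:2]-c;return np.array([d@[np.cos(a),np.sin(a)],d@[-np.sin(a),np.cos(a)]])
E
python3 - <<'E'
from h import *
import cv2
np.set_printoptions(precision=4,suppress=True)
s=readout.observe();a=(s['position'],s['eef_rot'])
for n,u,v,z in [('plate far',261.5,124,.129),('plate at mid',261,200,.129),('notch',93,145,.021),('screw',86,117,.02),('griptop l',334,163,.09),('griptop r',378,178,.09),('deck-y',406,102,.012),('deck -y near',392,231,.012)]:
    p=wz(u,v,z,*a);print(n,p,rail(p))
w=cv2.imread('pics/wrist1.png');cv2.imwrite('pics/cw1.png',cv2.resize(w[90:290,20:270],None,fx=3,fy=3,interpolation=cv2.INTER_CUBIC))
E
```

```text
plate far [ 0.606  -0.1388  0.129 ] [ 0.0509 -0.0644]
plate at mid [ 0.5593 -0.1351  0.129 ] [ 0.0041 -0.0642]
notch [0.5906 0.0171 0.021 ] [0.0236 0.0898]
screw [0.616  0.0186 0.02  ] [0.0488 0.0933]
griptop l [ 0.5711 -0.1895  0.09  ] [ 0.02   -0.1176]
griptop r [ 0.5574 -0.2216  0.09  ] [ 0.0088 -0.1507]
deck-y [ 0.6066 -0.2733  0.012 ] [ 0.0618 -0.1984]
deck -y near [ 0.4795 -0.2645  0.012 ] [-0.0656 -0.1994]
```

View pics/cw1.png

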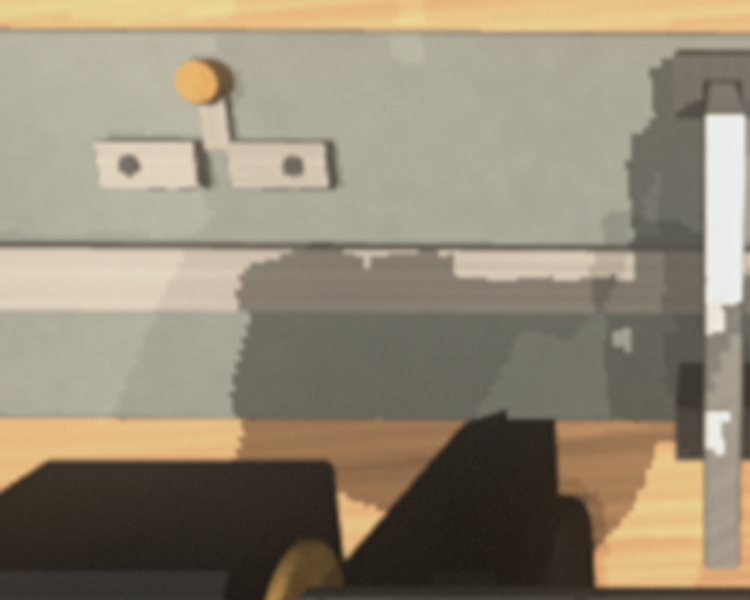

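The wrist view is biased by about -4 mm in y for every known feature. With that correction the notch comes to rail y ≈ 0.096, which agrees with the top view. Descending onto the plate edge.

{"fn": "jog_arm", "kwargs": {
  "series": [
    [[30,0,0],[0.2,0,0],40],
    [[58,0,0],[0.2,0,0],40],
    [[76,0,0],[0.2,0,0],40],
    [[86,0,0],[0.2,0,0],40],
    [[86,0,0],[0.2,0,0],40],
    [[86,0,0],[0.2,0,0],18],
    [[86,0,0],[0.2,0,0],12]
  ],
  "force": 30
}}

```text
time: 2.05
position: [0.5548, -0.1331, 0.0962]
eef_rot: [[0.002, -0.08, -0.997], [-0.001, -0.997, 0.08], [-1.0, 0.001, -0.002]]
wrist_force: [-0.2, -0.4, 0.3]
width: 0.0287
```

{"fn": "jog_arm", "kwargs": {
  "series": [
    [[0,0,0],[0,0,0],5],
    [[0,0,0],[0,0,0],2],
    [[0,0,0],[0,0,0],2],
    [[0,0,0],[0,0,0],2],
    [[0,0,0],[0,0,0],2]
  ],
  "force": 30
}}

```text
time: 2.47
position: [0.5545, -0.1325, 0.0954]
eef_rot: [[0.001, -0.079, -0.997], [-0.001, -0.997, 0.079], [-1.0, 0.001, -0.001]]
wrist_force: [-1.7, -0.3, 5.3]
width: 0.0077
```

Gripped: width is 7.7 mm and lateral force is near zero. Drawing the plate straight up.

{"fn": "jog_arm", "kwargs": {
  "series": [
    [[-5,0,0],[0,0,0],2],
    [[-12,0,0],[0,0,0],2],
    [[-22,0,0],[0,0,0],2],
    [[-35,0,0],[0,0,0],2],
    [[-50,0,0],[0,0,0],2],
    [[-70,0,0],[0,0,0],2],
    [[-90,0,0],[0,0,0],2],
    [[-100,0,0],[0,0,0],2],
    [[-100,0,0],[0,0,0],2]
  ],
  "force": 40
}}

```text
time: 3.22
position: [0.555, -0.1326, 0.1973]
eef_rot: [[0.004, -0.079, -0.997], [-0.002, -0.997, 0.079], [-1.0, 0.002, -0.004]]
wrist_force: [0.4, -0.2, -3.3]
width: 0.0077
```

```bash
python3 - <<'E'
from h import *
import cv2
plan([.475,.3064,.2],-16)
f=vision.grab_frame('side'); cv2.imwrite('pics/s2.png',f['frame'][:,:,::-1])
E
```

```text
t 3.2167 pos [ 0.555  -0.1326  0.1973] w 0.00766809896578076 F [ 0.4 -0.2 -3.3] j [-25.3  25.6  75.2   0.   78.9  69.2]
shift mm [  -3.9 -431.3  114.6] turn [11.45 -0.26 -0.07]
```

View pics/s2.png

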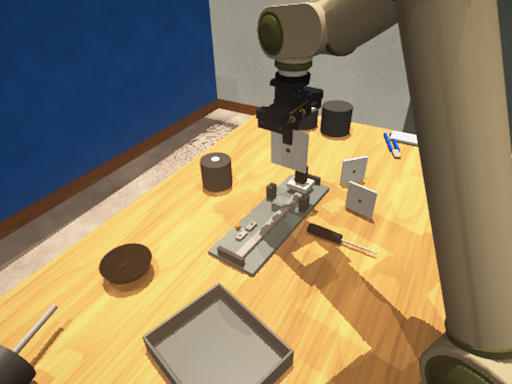

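The plate (289,148) hangs level, clear of the posts. Carrying it to the tray.

{"fn": "jog_arm", "kwargs": {
  "series": [
    [[0,-15,4],[1,0,0],2],
    [[0,-45,12],[2,0,0],2],
    [[0,-80,21],[3,0,0],2],
    [[0,-115,30],[4,0,0],2],
    [[0,-150,40],[5,0,0],2],
    [[0,-185,49],[6,0,0],2],
    [[0,-220,58],[7,0,0],2],
    [[0,-255,68],[8,0,0],2],
    [[0,-285,76],[9,0,0],2],
    [[0,-315,84],[10,0,0],2]
  ]
}}

```text
time: 4.1
position: [0.4943, 0.1899, 0.1934]
eef_rot: [[-0.003, -0.252, -0.968], [-0.0, -0.968, 0.252], [-1.0, 0.001, 0.002]]
wrist_force: [1.1, -0.8, -2.6]
width: 0.0075
```

```bash
python3 - <<'E'
from h import *
plan([.475,.3064,.15],-16)
E
```

```text
t 4.1 pos [0.4943 0.1899 0.1934] w 0.007533320103202243 F [ 1.1 -0.8 -2.6] j [  8.2  22.   81.9   0.   76.2 112.8]
shift mm [  43.4 -107.9   47.9] turn [ 1.42  0.14 -0.06]
```

{"fn": "jog_arm", "kwargs": {
  "series": [
    [[0,-30,12],[1,0,0],2],
    [[10,-60,25],[1.4,0,0],2],
    [[22,-85,37],[1.4,0,0],2],
    [[34,-100,44],[1.4,0,0],2],
    [[43,-108,48],[1.4,0,0],2],
    [[43,-108,48],[1.4,0,0],2],
    [[43,-108,48],[1.4,0,0],2]
  ]
}}

```text
time: 4.68
position: [0.476, 0.3043, 0.1509]
eef_rot: [[-0.002, -0.275, -0.962], [-0.001, -0.962, 0.275], [-1.0, 0.002, 0.001]]
wrist_force: [-0.4, -0.2, -2.8]
width: 0.0075
```

```bash
python3 - <<'E'
from h import *
import cv2
plan([.475,.3064,.08],-16)
f=vision.grab_frame('side'); g=vision.grab_frame('top');cv2.imwrite('pics/s3.png',np.hstack([f['frame'][184:,60:360,::-1],g['frame'][120:320,100:400,::-1]]))
E
```

```text
t 4.6833 pos [0.476  0.3043 0.1509] w 0.007494040047984611 F [-0.4 -0.2 -2.8] j [ 20.6  27.8  79.9  -0.   72.5 126.5]
shift mm [70.9 -1.8  1.5] turn [ 0.06  0.08 -0.09]
```

```bash
python3 - <<'E'
from rig import vision
import cv2,numpy as np
f=vision.grab_frame('side')['frame'][:,:,::-1]; g=vision.grab_frame('top')['frame'][:,:,::-1]
cv2.imwrite('pics/s3b.png',np.hstack([cv2.resize(f,(400,300)),cv2.resize(g,(400,300))]))
E
```

```text
(no output)
```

View pics/s3b.png

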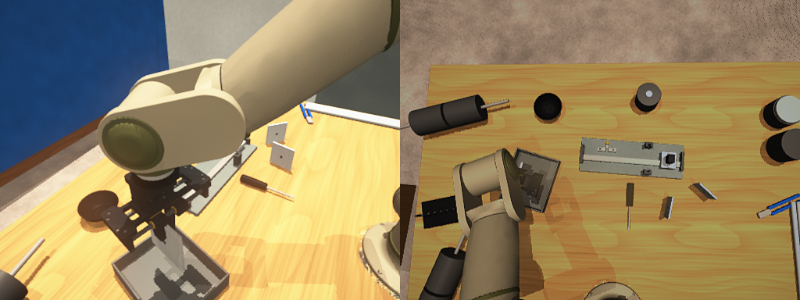

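The plate is over the middle of the tray (side half, about (175,255)). Lowering until the base nears the tray floor, where the TCP is about 0.0765.

{"fn": "jog_arm", "kwargs": {
  "series": [
    [[20,0,0],[0,0,0],2],
    [[40,-1,1],[0,0,0],2],
    [[56,-2,1],[0,0,0],2],
    [[66,-2,1],[0,0,0],2],
    [[72,-2,1],[0,0,0],2],
    [[74,-2,1],[0,0,0],2],
    [[74,-2,1],[0,0,0],2],
    [[74,-2,1],[0,0,0],2]
  ]
}}

```text
time: 5.55
position: [0.4763, 0.3071, 0.0786]
eef_rot: [[0.001, -0.275, -0.961], [0.001, -0.961, 0.275], [-1.0, -0.001, -0.001]]
wrist_force: [-0.4, -0.7, -2.6]
width: 0.0078
```

{"fn": "jog_arm", "kwargs": {
  "series": [
    [[1,0,0],[0,0,0],2],
    [[2,0,0],[0,0,0],2],
    [[2.5,0,0],[0,0,0],2],
    [[2.5,0,0],[0,0,0],2]
  ]
}}

```text
time: 5.88
position: [0.4762, 0.3073, 0.0764]
eef_rot: [[0.002, -0.275, -0.962], [0.001, -0.962, 0.275], [-1.0, -0.001, -0.002]]
wrist_force: [-2.5, -0.2, 4.1]
width: 0.0072
```

The plate is touching: vertical force went from -2.6 to +4.1 N. Releasing.

{"fn": "jog_arm", "kwargs": {
  "series": [
    [[0,0,0],[0,0,0],11],
    [[0,0,0],[0,0,0],15],
    [[0,0,0],[0,0,0],22],
    [[0,0,0],[0,0,0],30],
    [[0,0,0],[0,0,0],40],
    [[0,0,0],[0,0,0],44],
    [[0,0,0],[0,0,0],44]
  ]
}}

```text
time: 6.47
position: [0.4759, 0.3071, 0.0752]
eef_rot: [[-0.0, -0.275, -0.961], [0.0, -0.961, 0.275], [-1.0, -0.0, 0.0]]
wrist_force: [0.0, 0.1, -0.7]
width: 0.044
```

{"fn": "jog_arm", "kwargs": {
  "series": [
    [[-15,0,0],[0,0,0],50],
    [[-40,0,0],[0,0,0],50],
    [[-75,0,0],[0,0,0],50],
    [[-105,0,0],[0,0,0],50],
    [[-120,0,0],[0,0,0],50],
    [[-120,0,0],[0,0,0],50]
  ]
}}

```text
time: 6.97
position: [0.477, 0.3076, 0.1989]
eef_rot: [[0.007, -0.275, -0.961], [0.003, -0.962, 0.275], [-1.0, -0.004, -0.006]]
wrist_force: [0.7, -0.9, -0.4]
width: 0.0501
```

```bash
python3 - <<'E'
from h import *
import cv2
plan([.549,-.2035,.2],-4.4)
f=vision.grab_frame('side')['frame'][:,:,::-1]; g=vision.grab_frame('wrist')['frame'][:,:,::-1]
cv2.imwrite('pics/s4.png',np.hstack([cv2.resize(f,(400,300)),cv2.resize(g,(400,300))]))
E
```

```text
t 6.9667 pos [0.477  0.3076 0.1989] w 0.05009784717557608 F [ 0.7 -0.9 -0.4] j [ 20.9  25.2  75.7   0.   78.7 126.8]
shift mm [  -1.9  471.6 -209.7] turn [-11.55  -0.34   0.21]
```

View pics/s4.png

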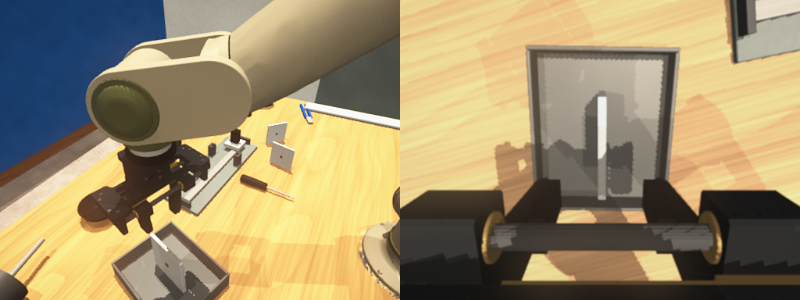

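The plate stands upright in the middle of the tray (wrist half, (602,145)) and the fingers are clear. Moving to the carriage.

{"fn": "jog_arm", "kwargs": {
  "series": [
    [[0,36,-16],[-1,0,0],60],
    [[0,72,-32],[-2,0,0],60],
    [[0,108,-48],[-3,0,0],60],
    [[0,144,-64],[-4,0,0],60],
    [[0,180,-80],[-5,0,0],60],
    [[0,216,-96],[-6,0,0],60],
    [[0,252,-112],[-7,0,0],60],
    [[0,288,-128],[-8,0,0],60],
    [[0,324,-144],[-9,0,0],60],
    [[0,360,-160],[-10,0,0],60]
  ]
}}

```text
time: 7.9
position: [0.53, -0.0848, 0.1934]
eef_rot: [[-0.003, -0.103, -0.995], [0.001, -0.995, 0.103], [-1.0, -0.001, 0.003]]
wrist_force: [0.2, 0.2, 0.4]
width: 0.0597
```

```bash
python3 - <<'E'
from h import *
plan([.549,-.2035,.15],-4.4)
E
```

```text
t 7.9 pos [ 0.53   -0.0848  0.1934] w 0.059745245503474424 F [0.2 0.2 0.4] j [-21.7  22.7  80.8   0.   76.7  74.2]
shift mm [ 43.2 116.2 -31.3] turn [-1.52  0.18  0.06]
```

{"fn": "jog_arm", "kwargs": {
  "series": [
    [[10,35,-10],[-1,0,0],60],
    [[20,70,-20],[-1.5,0,0],60],
    [[30,100,-28],[-1.5,0,0],60],
    [[43,116,-31],[-1.5,0,0],60],
    [[43,116,-31],[-1.5,0,0],60],
    [[43,116,-31],[-1.5,0,0],60]
  ]
}}

```text
time: 8.4
position: [0.5487, -0.201, 0.1503]
eef_rot: [[-0.003, -0.079, -0.997], [0.002, -0.997, 0.079], [-1.0, -0.002, 0.004]]
wrist_force: [0.8, -0.0, -0.0]
width: 0.0596
```

```bash
python3 - <<'E'
from h import *
import cv2
plan([.5495,-.2035,.054],-4.4)
f=vision.grab_frame('side')['frame'][:,:,::-1]; g=vision.grab_frame('wrist')['frame'][:,:,::-1]
cv2.imwrite('pics/s5.png',np.hstack([cv2.resize(f[50:250,200:400],(400,400)),cv2.resize(g[:,56:440],(400,400))]))
E
```

```text
t 8.4 pos [ 0.5487 -0.201   0.1503] w 0.059602208260947434 F [ 0.8 -0.  -0. ] j [-31.7  29.6  76.6   0.   74.   62.8]
shift mm [96.3  2.7 -1.4] turn [-0.11  0.21  0.13]
```

View pics/s5.png

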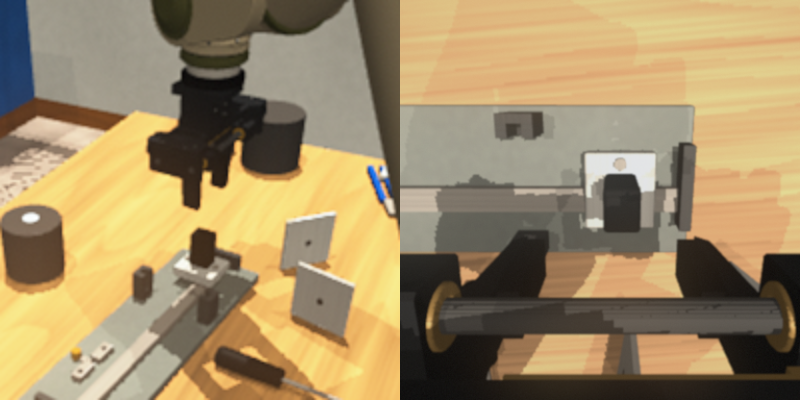

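The grip (621,205 in the wrist half) is centred between the fingers. Descending.

{"fn": "jog_arm", "kwargs": {
  "series": [
    [[30,1,0],[0,0,0],60],
    [[60,2,-1],[0,0,0],60],
    [[82,3,-1],[0,0,0],60],
    [[95,3,-1],[0,0,0],60],
    [[96,3,-1],[0,0,0],50],
    [[96,3,-1],[0,0,0],36],
    [[96,3,-1],[0,0,0],28],
    [[96,3,-1],[0,0,0],23],
    [[96,3,-1],[0,0,0],18],
    [[96,3,-1],[0,0,0],18]
  ],
  "force": 30
}}

```text
time: 9.33
position: [0.5507, -0.2054, 0.0574]
eef_rot: [[0.002, -0.078, -0.997], [-0.002, -0.997, 0.078], [-1.0, 0.002, -0.002]]
wrist_force: [-0.2, 1.5, 7.1]
width: 0.0238
```

```bash
python3 - <<'E'
from h import *
np.set_printoptions(precision=4,suppress=True)
a=np.radians(-4.4);n=np.array([.5602,-.0707])+.096*np.array([-np.sin(a),np.cos(a)])
print(n);plan([*n,.054],-4.4);s=readout.observe();print(rail(s['position']),s['wrist_force'])
E
```

```text
[0.5676 0.025 ]
t 9.3333 pos [ 0.5507 -0.2054  0.0574] w 0.023792001819870873 F [-0.2  1.5  7.1] j [-32.   36.   82.4  -0.1  61.5  62.5]
shift mm [   3.  -231.     1.1] turn [-0.05 -0.12 -0.11]
[ 0.0009 -0.135 ] [-0.2026  1.5244  7.0928]
```

The grip is held: width 23.8 mm, rail x 0.9 mm. I'll relieve the 7 N vertical load and start sliding.

{"fn": "jog_arm", "kwargs": {
  "series": [
    [[-2,0,0],[0,0,0],18],
    [[-3,-4,0],[0,0,0],18],
    [[-3,-12,0],[0,0,0],18],
    [[-3,-24,0],[0,0,0],18],
    [[-3,-36,0],[0,0,0],18],
    [[-3,-48,0],[0,0,0],18],
    [[-3,-60,0],[0,0,0],18],
    [[-3,-72,0],[0,0,0],18],
    [[-3,-80,0],[0,0,0],18]
  ],
  "force": 30
}}

```text
time: 10.08
position: [0.557, -0.1251, 0.0576]
eef_rot: [[0.0, -0.078, -0.997], [-0.001, -0.997, 0.078], [-1.0, 0.001, -0.0]]
wrist_force: [7.3, -7.9, -19.9]
width: 0.0238
```

```bash
python3 - <<'E'
from h import *
plan([.5676,.025,.0565],-4.4);s=readout.observe();print(rail(s['position']))
E
```

```text
t 10.0833 pos [ 0.557  -0.1251  0.0576] w 0.023818763175906768 F [  7.3  -7.9 -19.9] j [-24.5  34.7  85.2  -0.1  60.1  70. ]
shift mm [   1.  -150.5    1.1] turn [-0.06 -0.02 -0.06]
[ 0.00093943 -0.05447153]
```

Forces show the command is about 2 mm high and about 0.8 mm to -x of the carriage. Correcting both while sliding on.

{"fn": "jog_arm", "kwargs": {
  "series": [
    [[1,-4,0],[0,0,0],18],
    [[2,-12,-0.5],[0,0,0],18],
    [[2,-24,-0.5],[0,0,0],18],
    [[2,-36,-0.5],[0,0,0],18],
    [[2,-48,-0.5],[0,0,0],18],
    [[2,-60,-0.5],[0,0,0],18],
    [[2,-72,-0.5],[0,0,0],18],
    [[2,-84,-0.5],[0,0,0],18],
    [[2,-94,-0.5],[0,0,0],18],
    [[2,-100,-0.5],[0,0,0],18]
  ],
  "force": 30
}}

```text
time: 10.92
position: [0.565, -0.0254, 0.0575]
eef_rot: [[0.001, -0.077, -0.997], [-0.002, -0.997, 0.077], [-1.0, 0.001, -0.001]]
wrist_force: [-0.3, -7.0, -1.1]
width: 0.0237
```

```bash
python3 - <<'E'
from h import *
import cv2
plan([.5676,.025,.0565],-4.4);s=readout.observe();print(rail(s['position']))
f=vision.grab_frame('side')['frame'][:,:,::-1]; g=vision.grab_frame('wrist')['frame'][:,:,::-1]
cv2.imwrite('pics/s6.png',np.hstack([cv2.resize(f[120:320,180:380],(400,400)),cv2.resize(g[:,56:440],(400,400))]))
cv2.imwrite('pics/w6.png',g)
E
```

```text
t 10.9167 pos [ 0.565  -0.0254  0.0575] w 0.02373923379895902 F [-0.3 -7.  -1.1] j [-14.5  34.3  86.1  -0.1  59.6  80. ]
shift mm [  0.9 -50.4   1.3] turn [-0.03 -0.04 -0.09]
[0.00126109 0.04557041]
```

View pics/s6.png

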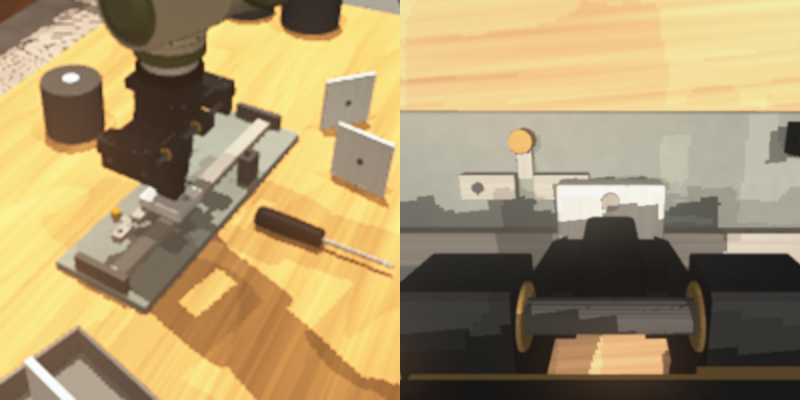

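```bash
python3 - <<'E'
from h import *
import cv2
w=cv2.imread('pics/w6.png')
cv2.imwrite('pics/c6.png',cv2.resize(w[100:240,90:340],None,fx=3.2,fy=3.2,interpolation=cv2.INTER_CUBIC))
E
```

```text
(no output)
```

View pics/c6.png

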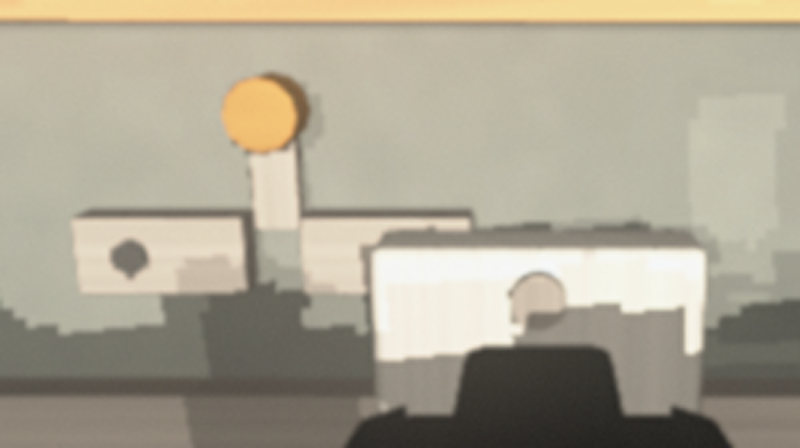

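```bash
python3 - <<'E'
from h import *
np.set_printoptions(precision=4,suppress=True)
s=readout.observe();a=(s['position'],s['eef_rot'])
f=lambda x,y:(90+(x+.5)/3.2-.5,100+(y+.5)/3.2-.5)
for n,x,y,z in [('gap',275,255,.021),('spot',538,302,.04),('blkL',371,248,.04),('blkR',706,248,.04),('screw',260,114,.024),('stripL',76,255,.021),('stripR',472,215,.021)]:
    p=wz(*f(x,y),z,*a);print(n,p,rail(p))
E
```

```text
gap [0.5914 0.0213 0.021 ] [0.0241 0.0942]
spot [ 0.5847 -0.025   0.04  ] [0.0209 0.0474]
blkL [0.5956 0.0008 0.04  ] [0.0299 0.074 ]
blkR [ 0.5916 -0.0523  0.04  ] [0.0299 0.0207]
screw [0.6166 0.0195 0.024 ] [0.0493 0.0943]
stripL [0.5941 0.0566 0.021 ] [0.0241 0.1295]
stripR [ 0.5959 -0.0142  0.021 ] [0.0313 0.059 ]
```

Relative to the carriage, the notch is 47 mm further on; the top view gives about 50 mm. I'll go 38 mm, then use small steps and watch the force.

{"fn": "jog_arm", "kwargs": {
  "series": [
    [[0,-8,0],[0,0,0],18],
    [[0,-16,0],[0,0,0],18],
    [[0,-24,0],[0,0,0],18],
    [[0,-32,0],[0,0,0],18],
    [[0,-36,0],[0,0,0],18],
    [[0,-38,0],[0,0,0],18],
    [[0,-38,0],[0,0,0],18]
  ]
}}

```text
time: 11.6
position: [0.568, 0.0129, 0.0575]
eef_rot: [[0.001, -0.078, -0.997], [0.0, -0.997, 0.078], [-1.0, -0.0, -0.001]]
wrist_force: [2.0, 1.1, 2.2]
width: 0.0236
```

```bash
python3 - <<'E'
from h import *
s=readout.observe();print(rail(s['position']),s['wrist_force'],s['position'])
E
```

```text
[0.00132865 0.08393578] [1.98921606 1.13524019 2.1893531 ] [0.5679642  0.01288647 0.05749869]
```

{"fn": "jog_arm", "kwargs": {
  "series": [
    [[0,-1,0],[0,0,0],18],
    [[0,-2,0],[0,0,0],18],
    [[0,-3,0],[0,0,0],18],
    [[0,-3,0],[0,0,0],18]
  ]
}}

```text
time: 11.93
position: [0.5681, 0.0153, 0.0575]
eef_rot: [[0.001, -0.078, -0.997], [-0.0, -0.997, 0.078], [-1.0, 0.0, -0.001]]
wrist_force: [0.5, -2.8, 2.9]
width: 0.0236
```

```bash
python3 - <<'E'
from h import *
s=readout.observe();print(rail(s['position']),s['wrist_force'],s['position'])
E
```

```text
[0.00131787 0.08635369] [ 0.54548334 -2.77131576  2.9007363 ] [0.56813896 0.01529808 0.05747439]
```

{"fn": "jog_arm", "kwargs": {
  "series": [
    [[0,-1,0],[0,0,0],18],
    [[0,-2,0],[0,0,0],18],
    [[0,-2,0],[0,0,0],18]
  ]
}}

```text
time: 12.18
position: [0.5684, 0.0181, 0.0575]
eef_rot: [[0.001, -0.078, -0.997], [0.001, -0.997, 0.078], [-1.0, -0.001, -0.001]]
wrist_force: [1.6, 2.1, 4.1]
width: 0.0237
```

{"fn": "jog_arm", "kwargs": {
  "series": [
    [[0,-1,0],[0,0,0],18],
    [[0,-1,0],[0,0,0],18],
    [[0,-1,0],[0,0,0],18]
  ]
}}

```text
time: 12.43
position: [0.5685, 0.0191, 0.0575]
eef_rot: [[0.001, -0.078, -0.997], [0.001, -0.997, 0.078], [-1.0, -0.001, -0.001]]
wrist_force: [2.4, 1.6, 5.1]
width: 0.0238
```

{"fn": "jog_arm", "kwargs": {
  "series": [
    [[0,-1,0],[0,0,0],18],
    [[0,-1,0],[0,0,0],18],
    [[0,-1,0],[0,0,0],18]
  ]
}}

```text
time: 12.68
position: [0.5685, 0.0201, 0.0575]
eef_rot: [[0.001, -0.078, -0.997], [0.001, -0.997, 0.078], [-1.0, -0.001, -0.001]]
wrist_force: [2.4, 2.2, 4.8]
width: 0.0237
```

{"fn": "jog_arm", "kwargs": {
  "series": [
    [[0,-1,0],[0,0,0],18],
    [[0,-1,0],[0,0,0],18],
    [[0,-1,0],[0,0,0],18]
  ]
}}

```text
time: 12.93
position: [0.5686, 0.0214, 0.0575]
eef_rot: [[0.001, -0.078, -0.997], [0.001, -0.997, 0.078], [-1.0, -0.001, -0.001]]
wrist_force: [3.3, 3.7, 5.0]
width: 0.0236
```

The force has turned to a forward pull, so the ball is being drawn in. Continuing in 1 mm steps.

{"fn": "jog_arm", "kwargs": {
  "series": [
    [[0,-1,0],[0,0,0],18],
    [[0,-1,0],[0,0,0],18],
    [[0,-1,0],[0,0,0],18]
  ]
}}

```text
time: 13.18
position: [0.5687, 0.0223, 0.0574]
eef_rot: [[0.001, -0.078, -0.997], [0.001, -0.997, 0.078], [-1.0, -0.001, -0.001]]
wrist_force: [3.4, 3.7, 4.7]
width: 0.0239
```

{"fn": "jog_arm", "kwargs": {
  "series": [
    [[0,-1,0],[0,0,0],18],
    [[0,-1,0],[0,0,0],18],
    [[0,-1,0],[0,0,0],18]
  ]
}}

```text
time: 13.43
position: [0.5687, 0.0226, 0.0575]
eef_rot: [[0.001, -0.078, -0.997], [-0.0, -0.997, 0.078], [-1.0, -0.0, -0.001]]
wrist_force: [2.2, -0.3, 5.7]
width: 0.0235
```

```bash
python3 - <<'E'
from h import *
import cv2
s=readout.observe();print(rail(s['position']),s['wrist_force'],s['position'])
g=vision.grab_frame('wrist')['frame'][:,:,::-1]
cv2.imwrite('pics/c7.png',cv2.resize(g[90:230,150:400],None,fx=3.2,fy=3.2,interpolation=cv2.INTER_CUBIC))
E
```

```text
[0.00134046 0.09370248] [ 2.24723544 -0.26590381  5.68212208] [0.56872527 0.02262348 0.0574555 ]
```

View pics/c7.png

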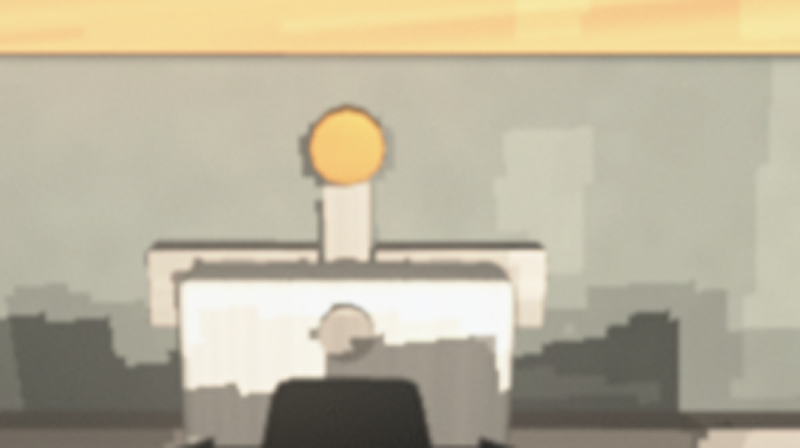

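Wrist crop: the carriage spot (347,330), block centre (346.5), strip centre (346.5) and screw (347,147) all line up. The last 1 mm command moved the carriage only 0.3 mm, and the pull dropped to about 0, so it's seated. Holding still, with a final look round.

{"fn": "jog_arm", "kwargs": {
  "series": [
    [[0,0,0],[0,0,0],18],
    [[0,0,0],[0,0,0],18],
    [[0,0,0],[0,0,0],18],
    [[0,0,0],[0,0,0],18],
    [[0,0,0],[0,0,0],18],
    [[0,0,0],[0,0,0],18]
  ]
}}

```text
time: 13.98
position: [0.5687, 0.0226, 0.0575]
eef_rot: [[0.001, -0.078, -0.997], [0.0, -0.997, 0.078], [-1.0, -0.0, -0.001]]
wrist_force: [2.3, 0.0, 4.5]
width: 0.024
```

```bash
python3 - <<'E'
from h import *
import cv2
s=readout.observe();print(rail(s['position']),s['wrist_force'],s['width'],s['dq'].round(2))
f=vision.grab_frame('side')['frame'][:,:,::-1]; g=vision.grab_frame('top')['frame'][:,:,::-1]
cv2.imwrite('pics/s8.png',np.hstack([cv2.resize(f,(400,300)),cv2.resize(g,(400,300))]))
E
```

```text
[0.00132434 0.0937016 ] [2.34762549 0.01191402 4.47597237] 0.024001272745829437 [ 0.02 -0.03 -0.03  0.12 -0.02 -0.1 ]
```

View pics/s8.png

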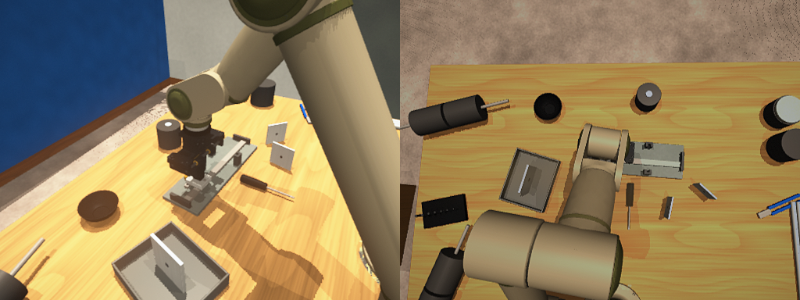

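The plate stands in the tray (side half (167,260), top half (527,180)). The bowl, roller and screwdriver are where they were. The carriage is held still in the notch with about 0 N along the rail. Handing in.

```bash
python3 -c "
from rig import job
print(job.finish_job())"
```

```text
the job is handed in; nothing more can be done
None
```

I drew the stop plate straight up out of the posts and stood it upright in the middle of the grey tray. Then I slid the carriage by its grip past the posts until the ball seated in the notch, and handed in at about 14 s of the 67 s allowed, still holding it. No verdict was reported.

**Last checks:**
- **Carriage:** in the wrist view its ball mark lines up with the brass screw and the middle of the strip to about 1 pixel. The pull from the spring ball rose to about 3.7 N and then fell to 0.0 N along the rail, and the carriage stopped following the last 1 mm step. It was held at 24 mm opening, 30 N commanded, and still.
- **Plate and bystanders:** the plate stands in the tray clear of the walls. The screwdriver, bowl and roller look unmoved in the side and top views.

**Disagreements:**
- **Notch position:** the top view put the notch at rail y of about 96 mm, but the carriage seated with the tool reading 93.7 mm, close to the wrist view's 92.4 mm. I relied on the force and the wrist alignment.
- **Vertical load:** the slide briefly loaded the wrist by about 20 N vertically because my height correction overshot. I took it out during the slide, and about 4.5 N remained at the end.

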